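# Probe the gold test pad of a display module

### The arm

A 6-joint arm with a two-finger parallel gripper is mounted at the origin on the work surface. World frame = base frame: x ahead of the robot, y to its left, z up, the work surface at z = 0. Lengths are in m, angles in rad, forces in N, time in s.
With the tool pointing down it reaches from about 0.35 to 0.925 m from the base axis. Payload 6.4 kg.
Tool frame: the origin (TCP) lies on the centre line of the jaws, within the pads' length; the fingertips stand 8 mm ahead of it and the grasp point (between the pads) lies 11 mm behind it; z points along the fingers, y is the line along which they close (so a half turn about z gives the same grasp; the last joint's range is limited). The gripper opens to 94 mm and grips with 3 to 60 N. Pads are 16 mm wide; open, the fingers measure 119 mm over their backs; the gripper's body (75 mm by 177 mm) begins 78 mm behind the grasp point.
Start: joints at [-1.389, 0.245, 1.558, -0, 1.339, -0.174], TCP at [0.226, -0.609, 0.186] pointing down, gripper open.
Joint ranges: [-3.13, 3.13], [-1.02, 2.26], [0.13, 2.54], [-0.95, 4.09], [0.21, 2.88], [-2.74, 2.74]. Speed limits (rad/s): [2.57, 2.57, 3.14, 3.14, 3.14, 3.14].

### API

Orientations are given as a unit quaternion [w, x, y, z].
In Python, from station import status, optics, hand_in gives the robot as it stands.
- The arm moves only by the tool jog_arm, never from a script. Its argument "plan" is a list of rows, each a list of 3 entries, a list of its own where there are three numbers: the closure, from 0 (fully open) to 1 (shut), then the shift along the tool's x, y, z as a fraction of full scale, then the turn about the tool's z as a fraction of full scale. A call has exactly 8 rows; each row is the pose to reach, as a shift and turn from the pose commanded when the call began, along the tool's axes at that moment, turning the shorter way round; what a row does not reach only later rows make up. Full scale, the value 1, is 25 cm for a shift and 2 pi rad for a turn. A row lasts 1/12 s, in which the tool goes at most 41.7 mm and 7.16 degrees, less where a joint would pass 70% of its speed; a pose out of reach is approached as far as the arm can. A call with a number of a shift or a turn outside -1 to 1 is refused whole. A call with a gripper value outside its range is refused whole. The fingers move at their own pace and stop on an object; the grip force is fixed at half the most. Time passes only in rows, so rows that repeat a pose let the fingers close, or fill a call up. It gives the time, the measured TCP pose, the force, the opening and the grip force at its end, in the units of the state.
- status.sense(): the state, without advancing time (a new reading comes with each control period).
- optics.snapshot(name): name is "scene" or "side" or "wrist"; returns a dict with "color" (480x640x3 uint8, red, green, blue), "K" (3x3 intrinsics, pixels), "R" (3x3) and "t" (3): a world point X has camera coordinates R X + t; the wrist camera has in their place "mount" (4x4, takes a point from camera to tool coordinates, whose origin is the TCP and whose axes are the flange's). Camera axes: x right, y down, z forward; pixel columns grow to the right and rows downward; lengths in m; the calibration is good to about 2 mm. A picture is of the moment at which its call begins: read the wrist's pose just before it. There is no depth.
- hand_in(): hands the job in; it is judged then, once.
The state is a dict: "time_s": time; "q": joint angles; "joint_velocities": joint speeds; "effort": joint torques, N m; "eef_pos": TCP position; "eef_rot": TCP orientation; "wrist_force": force on the tool from outside, world axes, zero at the start; "wrist_torque": the same for the moment, N m; "grip_width": finger opening in m; "grip_force": force on a finger pad.
Only numpy, scipy, OpenCV 4.12 (cv2) and the standard library are available. Lean on these libraries where they do the work, as an engineer would, in place of code of your own. Each camera call takes 0.05 s, during which the arm holds its last target. There are 200 camera calls.

### The job

Slide the black carrier across the bench by its slanted orange handle, keeping it flat on the bench, until the gold test pad on its circuit board is centred under the brass pin of the probe station; the clear guard overhangs the handle there, so keep the gripper tilted. Let go, press the red knob down until the pin bears firmly on the gold pad for a moment, then release it so that the pin springs back up. Bring the pin down nowhere else on the board, and leave the tape roll, bottle and small blue bin alone.

Things in the scene. Friction and masses are not known exactly. Their poses are not given: they have to be found in the camera images.
- carrier: Loose black tray (190 mm along x, 120 along y, 10 thick, 0.7 kg) with a display module: white plate, green board, its top face 16 mm up, tallest part 27. Origin: centre of underside. Orange handle at the middle of the -x end, in the xz plane, leaning 40 degrees from vertical outwards over that end: a bar 68 mm long, 20 thick along y (grip across this), 28 the other way.
- grip (a point): Centre of the free part of the orange handle, the place to grip, at (-0.118, 0, 0.042) in the carrier's frame; 44 mm along the bar from its foot, 24 mm from its upper end. Axes as the carrier's.
- pad (a point): Centre of the gold test pad (disc of 14 mm diameter in a white disc of 28 mm) on the board's top face, at (0.020, 0.020, 0.016) in the carrier's frame.
- station: Probe station fixed to the bench; origin on the bench right under the pin. In its frame: foot x +-0.06, y 0.095 to 0.195, 20 mm high; column 50 mm square at y 0.145; grey head x +-0.03, y -0.035 to 0.175, z 0.165 to 0.22; clear level guard plate with yellow rim, x -0.149 to -0.026, y +-0.094, z 0.152 to 0.166. The carrier passes below; a vertical gripper on its handle hits the guard.
- pin_tip (a point): Lower end of the brass pin (5 mm across at the end), 42 mm above the bench when up; it moves down with the plunger.
- knob_top (a point): Centre of the flat top of the red knob (60 mm diameter, 18 mm thick) that pushes the pin, straight above the pin; 280 mm above the bench when up.
- plunger (a joint): Downward travel of knob and pin in m: 0 up, 0.032 at the stop; a spring (1.5 N at the top, about 3.5 N at 0.026) returns it. The pin meets the board at 0.026.
- tape_roll: Bystander: yellow roll of tape lying flat, 90 mm diameter, 18 mm high, origin under its centre.
- cleaner_bottle: Bystander: white bottle with blue label and cap, 56 mm diameter, 130 mm high, origin under its centre.
- parts_bin: Bystander: open blue bin 110 by 150 by 55 mm, origin under its centre.

How it is judged:
By the outcome, as a careful person would: the job done as asked, in the order asked, and still so for the second after the job is handed in, with the robot touching nothing.
It also fails if it takes over 56 s, if anything falls off the work surface, if the arm or the gripper's body presses on something with over 40 N, if the wrist force passes 120 N, or if a joint passes its speed limit or range.

## Working session

There is one attempt and no reset: what is moved stays moved. The work goes in short steps, Python scripts to look and compute and a tool call to move; the robot and the scene stay as the last step left them, time stands still between calls to the robot, and variables do not carry over. Pictures are saved under pics/ and viewed, at most 12 in all, crops included, and the job is handed in when it is done.

Besides the shell and the picture viewer there is one more tool, called after ">>>" by a JSON object that holds its "api" and its "payload", one argument or row to a line. jog_arm: Moves the arm, as the interface text tells. Its arguments: {"type":"object","properties":{"plan":{"type":"array","items":{"type":"array"}}},"required":["plan"]}

```bash
ls; mkdir -p pics; cat > h.py <<'E'
import numpy as np, cv2
from station import status, optics
def snap(n,f):
    s=optics.snapshot(n); cv2.imwrite('pics/'+f,cv2.cvtColor(s['color'],cv2.COLOR_RGB2BGR)); return s
def ray(s,u,v,z):
    R,t,K=[np.array(s[k]) for k in ('R','t','K')]
    c=-R.T@t; d=R.T@np.linalg.inv(K)@[u,v,1]; return c+d*(z-c[2])/d[2]
def proj(s,X):
    R,t,K=[np.array(s[k]) for k in ('R','t','K')]
    p=K@(R@np.array(X)+t); return p[:2]/p[2]
E
python3 - <<'E'
from h import *
a=snap('scene','s1.png');b=snap('side','d1.png')
for s in(a,b):print(-np.array(s['R']).T@s['t'])
import pickle;pickle.dump((a,b),open('s.pkl','wb'))
print(status.sense())
E
```

```text
pics
[1.37704716 0.52869414 1.02106407]
[ 0.39630526 -1.17700596  1.25783142]
{'time_s': 0.1, 'q': array([-1.38909503e+00,  2.45715560e-01,  1.55885736e+00,  5.99456429e-06,
        1.33874124e+00, -1.74077552e-01]), 'joint_velocities': array([ 0.00046478, -0.00440595, -0.002706  ,  0.00096781,  0.00039604,
        0.00164608]), 'effort': array([ 2.71506842e-04, -4.16912591e+01, -3.15526772e+01,  6.87095057e-02,
        3.09848471e-02, -5.60767467e-05]), 'eef_pos': array([ 0.22632468, -0.60871724,  0.18539263]), 'eef_rot': array([-8.60757365e-04,  9.84219114e-01,  1.76951954e-01, -3.64744980e-07]), 'wrist_force': array([0.91312732, 0.07963357, 0.07511748]), 'wrist_torque': array([0.02773762, 0.00593512, 0.026002  ]), 'grip_force': 0.0, 'grip_width': 0.0938863196856183}
```

View pics/s1.png

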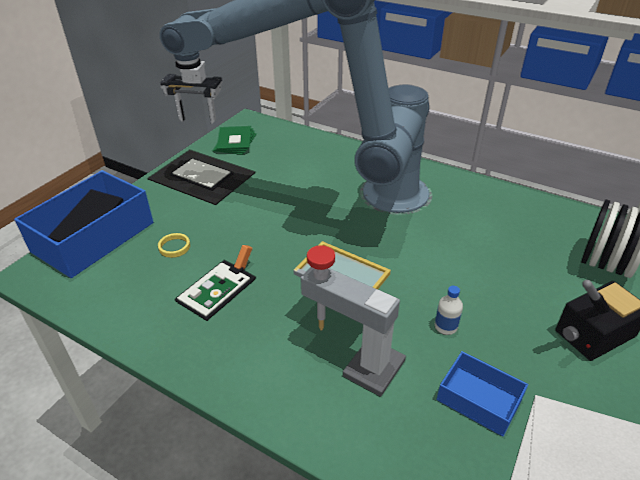

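View pics/d1.png

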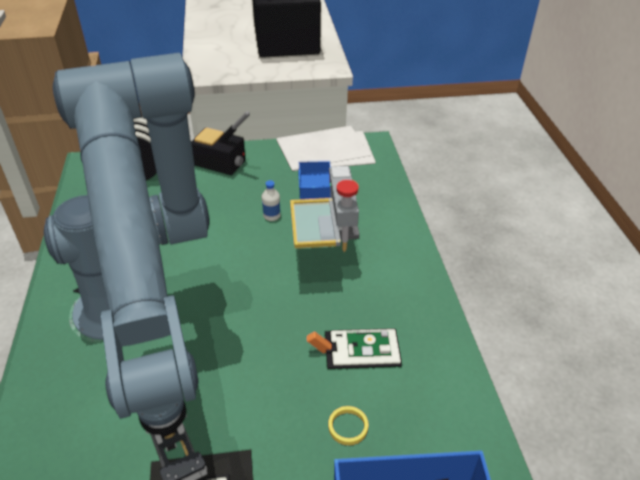

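The scene view shows the carrier near (216,290) with its handle at (243,257), the knob at (321,257) and the pin tip at about (321,329). In the side view the carrier is near (364,347), the handle at (319,342) and the knob at (347,187).

```bash
python3 - <<'E'
from h import *
import pickle
a,b=pickle.load(open('s.pkl','rb'))
def comp(m,roi):
    u0,v0,u1,v1=roi; k=np.zeros(m.shape,np.uint8);k[v0:v1,u0:u1]=m[v0:v1,u0:u1]
    n,l,st,c=cv2.connectedComponentsWithStats(k); i=1+np.argmax(st[1:,4]); return (l==i),c[i],st[i]
for nm,s,rc,rk,ro in(('scene',a,(165,240,270,330),(300,240,340,275),(225,235,265,275)),('side',b,(320,320,410,375),(330,175,365,205),(300,325,345,360))):
    im=np.array(s['color']);hsv=cv2.cvtColor(im,cv2.COLOR_RGB2HSV);H,S,V=[hsv[...,i].astype(int) for i in range(3)]
    red=(((H<6)|(H>174))&(S>150)&(V>90)).astype(np.uint8)
    m,c,st=comp(red,rk);print(nm,'knob',c,st)
    vm=(m&(V>0.9*np.percentile(V[m],90))).astype(np.uint8);mm,c,st=comp(vm,rk);print(' top',c,st,ray(s,*c,.28))
    org=((H>=4)&(H<16)&(S>150)&(V>80)).astype(np.uint8)
    m,c,st=comp(org,ro);print(' handle',c,st,ray(s,*c,.04))
    # tray: black + white + nongreen bench-> min area rect
    wh=((S<50)&(V>150)).astype(np.uint8);m,c,st=comp(wh,rc)
    cn=max(cv2.findContours(m.astype(np.uint8),0,2)[0],key=cv2.contourArea)
    cv2.imwrite('pics/z.png',0)
    ap=cv2.approxPolyDP(cv2.convexHull(cn),4,True)[:,0];print(' white',[(tuple(p),ray(s,*p,.0145)[:2].round(3)) for p in ap])
    gold=((H>12)&(H<30)&(S>70)&(V>110)).astype(np.uint8);m,c,st=comp(gold,rc);print(' gold',c,st,ray(s,*c,.016))
    yel=((H>18)&(H<32)&(S>150)&(V>120)).astype(np.uint8)
crop=lambda s,u0,v0,w,h,k:cv2.resize(cv2.cvtColor(s['color'][v0:v0+h,u0:u0+w],cv2.COLOR_RGB2BGR),None,fx=k,fy=k,interpolation=cv2.INTER_CUBIC)
x=crop(a,165,235,100,90,4);y=crop(b,300,310,100,90,4);z=crop(a,290,240,100,60,4);w=crop(b,300,175,100,60,4)
z=crop(a,290,240,100,100,4)[:,:];
top=np.hstack([x,y]);cv2.imwrite('pics/c1.png',top)
E
```

```text
scene knob [320.58550186 256.99628253] [307 246  28  24 538]
 top [320.56377551 254.38010204] [307 246  28  18 392] [0.65995779 0.1018424  0.28      ]
 handle [242.74782609 256.77826087] [234 245  18  24 230] [ 0.54393038 -0.21512368  0.04      ]
 white [((np.int32(249), np.int32(277)), array([ 0.579, -0.171])), ((np.int32(206), np.int32(315)), array([ 0.745, -0.182])), ((np.int32(177), np.int32(297)), array([ 0.735, -0.288])), ((np.int32(220), np.int32(263)), array([ 0.575, -0.274]))]
 gold [178.30057803 250.60115607] [165 240  25  18 173] [ 0.595622  -0.4084139  0.016    ]
side knob [347.2046332  187.81467181] [337 181  21  15 259]
 top [347.16756757 185.95135135] [337 181  21  11 185] [0.65713812 0.10007547 0.28      ]
 handle [319.2055336  342.12648221] [308 333  24  19 253] [ 0.53945236 -0.22022862  0.04      ]
 white [((np.int32(394), np.int32(329)), array([ 0.743, -0.183])), ((np.int32(399), np.int32(362)), array([ 0.732, -0.289])), ((np.int32(334), np.int32(364)), array([ 0.57 , -0.273])), ((np.int32(332), np.int32(330)), array([ 0.581, -0.165]))]
 gold [321.88888889 337.88888889] [320 335   5   7  18] [ 0.55106593 -0.18858192  0.016     ][ WARN:0@0.340] global loadsave.cpp:1063 imwrite_ Unsupported depth image for selected encoder is fallbacked to CV_8U.
```

View pics/c1.png

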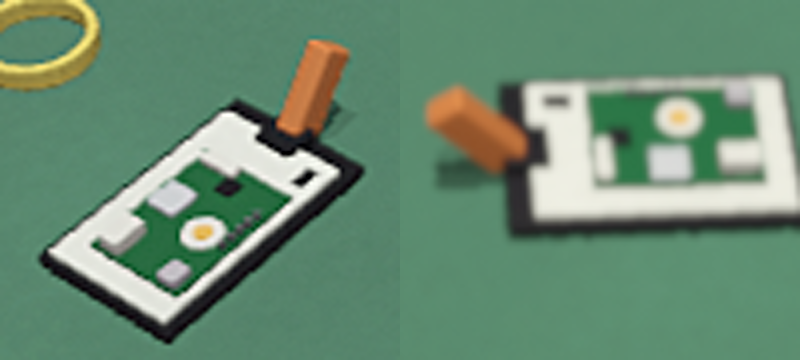

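The crop shows the handle at the -x end, with the gold pad at about (215.7,293.2) in scene pixels and (369.5,339.2) in side pixels. Next I measure the pad, handle, guard and pin more precisely.

```bash
cat >> h.py <<'E'
from scipy.spatial.transform import Rotation as Ro
def tool():
    s=status.sense(); q=s['eef_rot']; return s['eef_pos'],Ro.from_quat([q[1],q[2],q[3],q[0]]).as_matrix(),s
def tri(a,p,b,q):
    A=[]
    for s,(u,v) in((a,p),(b,q)):
        P=np.array(s['K'])@np.c_[s['R'],s['t']]; A+=[u*P[2]-P[0],v*P[2]-P[1]]
    X=np.linalg.svd(np.array(A))[2][-1]; X=X[:3]/X[3]; return X, proj(a,X)-p, proj(b,X)-q
E
python3 - <<'E'
from h import *
import pickle
a,b=pickle.load(open('s.pkl','rb'))
G=[]
for s,r,rg in((a,(208,286,224,301),(290,238,395,300)),(b,(362,332,378,347),(285,195,342,252))):
    hsv=cv2.cvtColor(np.array(s['color']),cv2.COLOR_RGB2HSV);H,S,V=[hsv[...,i].astype(int) for i in range(3)]
    m=np.zeros(H.shape,bool);m[r[1]:r[3],r[0]:r[2]]=1;m&=(H>10)&(H<32)&(S>60)&(V>120)
    w=S*m;v,u=np.nonzero(m);ww=w[v,u];c=np.array([(u*ww).sum(),(v*ww).sum()])/ww.sum();G.append(c);print('gold',m.sum(),c,ray(s,*c,.016))
    y=np.zeros(H.shape,np.uint8);q=(H>17)&(H<34)&(S>120)&(V>110);y[rg[1]:rg[3],rg[0]:rg[2]]=q[rg[1]:rg[3],rg[0]:rg[2]]
    pts=np.argwhere(y)[:,::-1].astype(np.int32);h=cv2.convexHull(pts)
    for e in(4,):print('rim',[(p.tolist(),ray(s,*p,.16)[:2].round(3).tolist()) for p in cv2.approxPolyDP(h,e,True)[:,0]])
print(tri(a,G[0],b,G[1]))
print('knob',tri(a,(320.56,254.38),b,(347.17,185.95)),'handle',tri(a,(242.75,256.78),b,(319.2,342.1)))
for n,p in(('bottle',(a,450,292)),('tape',(a,174,245))):print(n,ray(*p,.02))
cr=lambda s,u0,v0,w,h,k:cv2.resize(cv2.cvtColor(s['color'][v0:v0+h,u0:u0+w],cv2.COLOR_RGB2BGR),None,fx=k,fy=k,interpolation=cv2.INTER_CUBIC)
cv2.imwrite('pics/c2.png',np.hstack([cr(a,290,238,106,100,4),cr(b,285,170,90,100,4)]))
E
```

```text
gold 17 [215.20742459 292.58422274] [ 0.67278774 -0.21103799  0.016     ]
rim [([389, 274], [0.523, 0.203]), ([376, 288], [0.579, 0.197]), ([296, 269], [0.617, 0.009]), ([324, 242], [0.5, 0.017]), ([384, 267], [0.507, 0.183])]
gold 15 [369.31606607 338.77027027] [ 0.67225591 -0.20755758  0.016     ]
rim [([334, 245], [0.61, 0.004]), ([295, 246], [0.506, 0.014]), ([291, 201], [0.516, 0.206]), ([327, 199], [0.62, 0.202])]
(array([ 0.67268632, -0.20943866,  0.01758319]), array([ 0.42461353, -0.22647521]), array([0.34680915, 0.16392347]))
knob (array([0.65784798, 0.10123485, 0.27866906]), array([ 0.27137428, -0.20115076]), array([0.16630872, 0.12146542])) handle (array([ 0.54024186, -0.21767178,  0.03641165]), array([ 0.18850532, -0.11490868]), array([0.16388581, 0.09284539]))
bottle [0.36549772 0.31348121 0.02      ]
tape [ 0.5864759  -0.43214034  0.02      ]
```

View pics/c2.png

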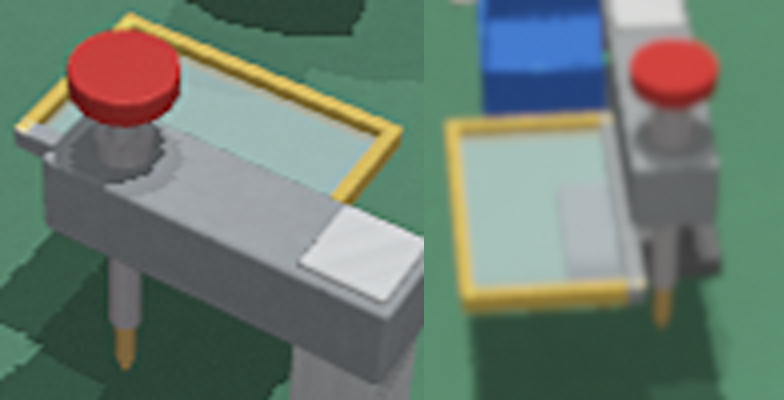

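>>> {"api": "jog_arm", "payload": {
  "plan": [
    [0,[0.1,0,-0.1],0],
    [0,[0.2,0,-0.2],0],
    [0,[0.3,-0.1,-0.3],0],
    [0,[0.4,-0.2,-0.4],0],
    [0,[0.5,-0.3,-0.5],0],
    [0,[0.6,-0.4,-0.6],0],
    [0,[0.7,-0.45,-0.7],0],
    [0,[0.8,-0.5,-0.8],0]
  ]
}}

```text
time_s: 0.77
eef_pos: [0.3707, -0.4204, 0.3874]
eef_rot: [-0.0, 0.984, 0.177, -0.0]
wrist_force: [0.2, -1.1, 0.3]
grip_width: 0.0938
grip_force: 0.0
```

The crop shows the pin tip at about (321.3,330) in scene pixels and (344.3,251.5) in side pixels. I'll stretch the arm outward to learn whether an out-of-reach pose tilts the tool, since the jog has no tilt axis.

>>> {"api": "jog_arm", "payload": {
  "plan": [
    [0,[0.13,-0.03,0],0],
    [0,[0.26,-0.06,0],0],
    [0,[0.4,-0.09,0],0],
    [0,[0.54,-0.12,0],0],
    [0,[0.68,-0.15,0],0],
    [0,[0.82,-0.18,0],0],
    [0,[0.96,-0.2,0],0],
    [0,[1,-0.2,0],0]
  ]
}}

```text
time_s: 1.43
eef_pos: [0.5901, -0.2854, 0.3851]
eef_rot: [-0.001, 0.984, 0.179, -0.0]
wrist_force: [-0.3, -0.2, 0.7]
grip_width: 0.0941
grip_force: 0.0
```

>>> {"api": "jog_arm", "payload": {
  "plan": [
    [0,[0.13,-0.03,0],0],
    [0,[0.26,-0.06,0],0],
    [0,[0.4,-0.09,0],0],
    [0,[0.54,-0.12,0],0],
    [0,[0.68,-0.15,0],0],
    [0,[0.82,-0.18,0],0],
    [0,[0.96,-0.2,0],0],
    [0,[1,-0.2,0],0]
  ]
}}

```text
time_s: 2.1
eef_pos: [0.8066, -0.1516, 0.3832]
eef_rot: [-0.001, 0.984, 0.179, -0.001]
wrist_force: [-1.3, 0.0, -0.3]
grip_width: 0.0941
grip_force: 0.0
```

>>> {"api": "jog_arm", "payload": {
  "plan": [
    [0,[0.13,0.05,0],0],
    [0,[0.26,0.1,0],0],
    [0,[0.4,0.15,0],0],
    [0,[0.54,0.2,0],0],
    [0,[0.68,0.25,0],0],
    [0,[0.82,0.3,0],0],
    [0,[0.96,0.35,0],0],
    [0,[1,0.37,0],0]
  ]
}}

```text
time_s: 2.77
eef_pos: [0.9191, -0.138, 0.3464]
eef_rot: [0.006, 0.984, 0.177, 0.016]
wrist_force: [0.3, 0.7, 0.3]
grip_width: 0.0943
grip_force: 0.0
```

```bash
python3 - <<'E'
from h import *
import pickle
a,b=pickle.load(open('s.pkl','rb'))
print(tri(a,(321.3,330),b,(344.25,251.5)),ray(a,321.3,330,.042),ray(b,344.25,251.5,.042))
p,R,s=tool();print(p,R.round(3),s['q'])
E
```

```text
(array([0.65825372, 0.10174896, 0.03983842]), array([-0.02457829,  0.01618582]), array([-0.01573612, -0.00989566])) [0.65976503 0.10271417 0.042     ] [0.65782734 0.09943185 0.042     ]
[ 0.91912354 -0.13798737  0.34644271] [[ 0.937  0.348  0.033]
 [ 0.348 -0.937 -0.006]
 [ 0.029  0.017 -0.999]] [-0.2715863   1.04384893  0.12646405  0.00370459  1.93785089  0.94480472]
```

>>> {"api": "jog_arm", "payload": {
  "plan": [
    [0,[0.4,0.16,-0.4],0],
    [0,[0.9,0.3,-0.9],0],
    [0,[0.9,0.3,-0.9],0],
    [0,[0.9,0.3,-0.9],0],
    [0,[0.9,0.3,-0.9],0],
    [0,[0.9,0.3,-0.9],0],
    [0,[0.9,0.3,-0.9],0],
    [0,[0.9,0.3,-0.9],0]
  ]
}}

```text
time_s: 3.43
eef_pos: [0.899, -0.1092, 0.4159]
eef_rot: [0.009, 0.984, 0.177, 0.028]
wrist_force: [0.2, 0.7, 0.2]
grip_width: 0.0943
grip_force: 0.0
```

```bash
python3 - <<'E'
from h import *
p,R,s=tool();print(p,R.round(3),s['q'])
E
```

```text
[ 0.89902973 -0.10917701  0.41590156] [[ 0.936  0.348  0.057]
 [ 0.349 -0.937 -0.008]
 [ 0.051  0.027 -0.998]] [-0.24762608  0.96676112  0.12654051  0.00698577  1.99058941  0.97030318]
```

>>> {"api": "jog_arm", "payload": {
  "plan": [
    [0,[-0.1,0,0],0],
    [0,[-0.2,0,0],0],
    [0,[-0.3,0,0],0],
    [0,[-0.3,0,0],0],
    [0,[-0.3,0,0],0],
    [0,[-0.3,0,0],0],
    [0,[-0.3,0,0],0],
    [0,[-0.3,0,0],0]
  ]
}}

```text
time_s: 4.1
eef_pos: [0.8304, -0.1354, 0.4119]
eef_rot: [0.009, 0.984, 0.177, 0.028]
wrist_force: [-0.3, -0.1, 0.2]
grip_width: 0.094
grip_force: 0.0
```

```bash
python3 - <<'E'
from h import *
p,R,s=tool();print(p,R.round(3),s['q'])
E
```

```text
[ 0.83037493 -0.135371    0.41185737] [[ 0.936  0.348  0.059]
 [ 0.349 -0.937 -0.008]
 [ 0.052  0.028 -0.998]] [-0.29920987  0.64467115  0.63221152  0.00965754  1.80607946  0.91762169]
```

>>> {"api": "jog_arm", "payload": {
  "plan": [
    [0,[0.9,-0.08,-0.47],0],
    [0,[0.9,-0.08,-0.47],0],
    [0,[0.9,-0.08,-0.47],0],
    [0,[0.9,-0.08,-0.47],0],
    [0,[0.9,-0.08,-0.47],0],
    [0,[0.9,-0.08,-0.47],0],
    [0,[0.9,-0.08,-0.47],0],
    [0,[0.9,-0.08,-0.47],0]
  ]
}}

```text
time_s: 4.77
eef_pos: [0.8894, -0.044, 0.4626]
eef_rot: [0.013, 0.983, 0.177, 0.043]
wrist_force: [-0.3, -0.3, 0.1]
grip_width: 0.0943
grip_force: 0.0
```

>>> {"api": "jog_arm", "payload": {
  "plan": [
    [0,[0.84,0.3,-0.49],0],
    [0,[0.84,0.3,-0.49],0],
    [0,[0.84,0.3,-0.49],0],
    [0,[0.84,0.3,-0.49],0],
    [0,[0.84,0.3,-0.49],0],
    [0,[0.84,0.3,-0.49],0],
    [0,[0.84,0.3,-0.49],0],
    [0,[0.84,0.3,-0.49],0]
  ]
}}

```text
time_s: 5.43
eef_pos: [0.8917, -0.0356, 0.4728]
eef_rot: [0.015, 0.983, 0.177, 0.055]
wrist_force: [0.1, 0.0, -0.7]
grip_width: 0.0936
grip_force: 0.0
```

```bash
python3 - <<'E'
from h import *
p,R,s=tool();print(p,R.round(3),s['q'])
E
```

```text
[ 0.89173889 -0.03561141  0.47278657] [[ 0.932  0.346  0.113]
 [ 0.349 -0.937 -0.01 ]
 [ 0.102  0.049 -0.994]] [-0.16941009  0.90278536  0.12649457  0.00972418  1.99882573  1.05010622]
```

>>> {"api": "jog_arm", "payload": {
  "plan": [
    [0,[0.84,0.3,-0.42],0],
    [0,[0.84,0.3,-0.42],0],
    [0,[0.84,0.3,-0.42],0],
    [0,[0.84,0.3,-0.42],0],
    [0,[0.84,0.3,-0.42],0],
    [0,[0.84,0.3,-0.42],0],
    [0,[0.84,0.3,-0.42],0],
    [0,[0.84,0.3,-0.42],0]
  ]
}}

```text
time_s: 6.1
eef_pos: [0.8975, -0.0275, 0.4792]
eef_rot: [0.018, 0.982, 0.177, 0.069]
wrist_force: [0.6, 0.6, -0.3]
grip_width: 0.0937
grip_force: 0.0
```

>>> {"api": "jog_arm", "payload": {
  "plan": [
    [0,[0.84,0.3,-0.38],0],
    [0,[0.84,0.3,-0.38],0],
    [0,[0.84,0.3,-0.38],0],
    [0,[0.84,0.3,-0.38],0],
    [0,[0.84,0.3,-0.38],0],
    [0,[0.84,0.3,-0.38],0],
    [0,[0.84,0.3,-0.38],0],
    [0,[0.84,0.3,-0.38],0]
  ]
}}

```text
time_s: 6.77
eef_pos: [0.9044, -0.0209, 0.4832]
eef_rot: [0.021, 0.981, 0.176, 0.083]
wrist_force: [0.3, -0.4, -0.4]
grip_width: 0.094
grip_force: 0.0
```

>>> {"api": "jog_arm", "payload": {
  "plan": [
    [0,[0.84,0.3,-0.35],0],
    [0,[0.84,0.3,-0.35],0],
    [0,[0.84,0.3,-0.35],0],
    [0,[0.84,0.3,-0.35],0],
    [0,[0.84,0.3,-0.35],0],
    [0,[0.84,0.3,-0.35],0],
    [0,[0.84,0.3,-0.35],0],
    [0,[0.84,0.3,-0.35],0]
  ]
}}

```text
time_s: 7.43
eef_pos: [0.9116, -0.0152, 0.487]
eef_rot: [0.024, 0.979, 0.176, 0.097]
wrist_force: [-1.1, -0.0, -0.6]
grip_width: 0.094
grip_force: 0.0
```

```bash
python3 - <<'E'
from h import *
p,R,s=tool();print(p,R.round(3),s['q'])
E
```

```text
[ 0.91161404 -0.0152209   0.4869716 ] [[ 0.919  0.341  0.198]
 [ 0.35  -0.937 -0.012]
 [ 0.181  0.081 -0.98 ]] [-0.14601174  0.89011325  0.12758635  0.0177321   1.92488754  1.07632264]
```

>>> {"api": "jog_arm", "payload": {
  "plan": [
    [0,[0.84,0.3,-0.33],0],
    [0,[0.84,0.3,-0.33],0],
    [0,[0.84,0.3,-0.33],0],
    [0,[0.84,0.3,-0.33],0],
    [0,[0.84,0.3,-0.33],0],
    [0,[0.84,0.3,-0.33],0],
    [0,[0.84,0.3,-0.33],0],
    [0,[0.84,0.3,-0.33],0]
  ]
}}

```text
time_s: 8.1
eef_pos: [0.9183, -0.0105, 0.4922]
eef_rot: [0.026, 0.978, 0.176, 0.111]
wrist_force: [0.2, -0.2, 0.4]
grip_width: 0.094
grip_force: 0.0
```

>>> {"api": "jog_arm", "payload": {
  "plan": [
    [0,[0.84,0.3,-0.3],0],
    [0,[0.84,0.3,-0.3],0],
    [0,[0.84,0.3,-0.3],0],
    [0,[0.84,0.3,-0.3],0],
    [0,[0.84,0.3,-0.3],0],
    [0,[0.84,0.3,-0.3],0],
    [0,[0.84,0.3,-0.3],0],
    [0,[0.84,0.3,-0.3],0]
  ]
}}

```text
time_s: 8.77
eef_pos: [0.9254, -0.0064, 0.4969]
eef_rot: [0.029, 0.976, 0.176, 0.126]
wrist_force: [-0.2, 0.2, 0.6]
grip_width: 0.0944
grip_force: 0.0
```

>>> {"api": "jog_arm", "payload": {
  "plan": [
    [0,[0.84,0.3,-0.27],0],
    [0,[0.84,0.3,-0.27],0],
    [0,[0.84,0.3,-0.27],0],
    [0,[0.84,0.3,-0.27],0],
    [0,[0.84,0.3,-0.27],0],
    [0,[0.84,0.3,-0.27],0],
    [0,[0.84,0.3,-0.27],0],
    [0,[0.84,0.3,-0.27],0]
  ]
}}

```text
time_s: 9.43
eef_pos: [0.9328, -0.0031, 0.5014]
eef_rot: [0.032, 0.974, 0.176, 0.14]
wrist_force: [0.0, 0.8, 0.3]
grip_width: 0.094
grip_force: 0.0
```

>>> {"api": "jog_arm", "payload": {
  "plan": [
    [0,[0.84,0.3,-0.24],0],
    [0,[0.84,0.3,-0.24],0],
    [0,[0.84,0.3,-0.24],0],
    [0,[0.84,0.3,-0.24],0],
    [0,[0.84,0.3,-0.24],0],
    [0,[0.84,0.3,-0.24],0],
    [0,[0.84,0.3,-0.24],0],
    [0,[0.84,0.3,-0.24],0]
  ]
}}

```text
time_s: 10.1
eef_pos: [0.9405, -0.0002, 0.5056]
eef_rot: [0.035, 0.972, 0.175, 0.155]
wrist_force: [1.0, -0.1, 0.1]
grip_width: 0.0942
grip_force: 0.0
```

>>> {"api": "jog_arm", "payload": {
  "plan": [
    [0,[0.84,0.3,-0.21],0],
    [0,[0.84,0.3,-0.21],0],
    [0,[0.84,0.3,-0.21],0],
    [0,[0.84,0.3,-0.21],0],
    [0,[0.84,0.3,-0.21],0],
    [0,[0.84,0.3,-0.21],0],
    [0,[0.84,0.3,-0.21],0],
    [0,[0.84,0.3,-0.21],0]
  ]
}}

```text
time_s: 10.77
eef_pos: [0.9485, 0.0022, 0.5095]
eef_rot: [0.037, 0.969, 0.175, 0.17]
wrist_force: [-0.2, 0.5, 0.7]
grip_width: 0.0942
grip_force: 0.0
```

>>> {"api": "jog_arm", "payload": {
  "plan": [
    [0,[0.84,0.3,-0.18],0],
    [0,[0.84,0.3,-0.18],0],
    [0,[0.84,0.3,-0.18],0],
    [0,[0.84,0.3,-0.18],0],
    [0,[0.84,0.3,-0.18],0],
    [0,[0.84,0.3,-0.18],0],
    [0,[0.84,0.3,-0.18],0],
    [0,[0.84,0.3,-0.18],0]
  ]
}}

```text
time_s: 11.43
eef_pos: [0.9568, 0.0043, 0.5133]
eef_rot: [0.04, 0.966, 0.175, 0.185]
wrist_force: [-0.3, 0.2, -0.3]
grip_width: 0.094
grip_force: 0.0
```

```bash
python3 - <<'E'
from h import *
p,R,s=tool();print(p,R.round(3),s['q'])
E
```

```text
[0.95678564 0.00428125 0.51332781] [[ 0.871  0.323  0.371]
 [ 0.352 -0.936 -0.013]
 [ 0.343  0.142 -0.929]] [-0.12397986  0.87714713  0.12753368  0.03391825  1.75803839  1.10213866]
```

>>> {"api": "jog_arm", "payload": {
  "plan": [
    [0,[0.84,0.3,-0.16],0],
    [0,[0.84,0.3,-0.16],0],
    [0,[0.84,0.3,-0.16],0],
    [0,[0.84,0.3,-0.16],0],
    [0,[0.84,0.3,-0.16],0],
    [0,[0.84,0.3,-0.16],0],
    [0,[0.84,0.3,-0.16],0],
    [0,[0.84,0.3,-0.16],0]
  ]
}}

```text
time_s: 12.1
eef_pos: [0.9643, 0.0061, 0.5184]
eef_rot: [0.042, 0.963, 0.174, 0.2]
wrist_force: [-0.1, 0.5, -0.1]
grip_width: 0.0941
grip_force: 0.0
```

>>> {"api": "jog_arm", "payload": {
  "plan": [
    [0,[0.84,0.3,-0.13],0],
    [0,[0.84,0.3,-0.13],0],
    [0,[0.84,0.3,-0.13],0],
    [0,[0.84,0.3,-0.13],0],
    [0,[0.84,0.3,-0.13],0],
    [0,[0.84,0.3,-0.13],0],
    [0,[0.84,0.3,-0.13],0],
    [0,[0.84,0.3,-0.13],0]
  ]
}}

```text
time_s: 12.77
eef_pos: [0.9721, 0.0076, 0.5231]
eef_rot: [0.045, 0.96, 0.174, 0.214]
wrist_force: [0.3, 0.4, 0.5]
grip_width: 0.0937
grip_force: 0.0
```

>>> {"api": "jog_arm", "payload": {
  "plan": [
    [0,[0.84,0.3,-0.1],0],
    [0,[0.84,0.3,-0.1],0],
    [0,[0.84,0.3,-0.1],0],
    [0,[0.84,0.3,-0.1],0],
    [0,[0.84,0.3,-0.1],0],
    [0,[0.84,0.3,-0.1],0],
    [0,[0.84,0.3,-0.1],0],
    [0,[0.84,0.3,-0.1],0]
  ]
}}

```text
time_s: 13.43
eef_pos: [0.9802, 0.0089, 0.5277]
eef_rot: [0.048, 0.957, 0.173, 0.229]
wrist_force: [-0.5, 0.3, -0.4]
grip_width: 0.0939
grip_force: 0.0
```

>>> {"api": "jog_arm", "payload": {
  "plan": [
    [0,[0.84,0.3,-0.07],0],
    [0,[0.84,0.3,-0.07],0],
    [0,[0.84,0.3,-0.07],0],
    [0,[0.84,0.3,-0.07],0],
    [0,[0.84,0.3,-0.07],0],
    [0,[0.84,0.3,-0.07],0],
    [0,[0.84,0.3,-0.07],0],
    [0,[0.84,0.3,-0.07],0]
  ]
}}

```text
time_s: 14.1
eef_pos: [0.9884, 0.01, 0.532]
eef_rot: [0.05, 0.953, 0.173, 0.244]
wrist_force: [0.8, 0.3, -0.3]
grip_width: 0.0936
grip_force: 0.0
```

>>> {"api": "jog_arm", "payload": {
  "plan": [
    [0,[0.84,0.3,-0.04],0],
    [0,[0.84,0.3,-0.04],0],
    [0,[0.84,0.3,-0.04],0],
    [0,[0.84,0.3,-0.04],0],
    [0,[0.84,0.3,-0.04],0],
    [0,[0.84,0.3,-0.04],0],
    [0,[0.84,0.3,-0.04],0],
    [0,[0.84,0.3,-0.04],0]
  ]
}}

```text
time_s: 14.77
eef_pos: [0.9967, 0.011, 0.5361]
eef_rot: [0.053, 0.949, 0.172, 0.259]
wrist_force: [0.5, 0.5, -1.0]
grip_width: 0.0942
grip_force: 0.0
```

>>> {"api": "jog_arm", "payload": {
  "plan": [
    [0,[0.84,0.3,-0.01],0],
    [0,[0.84,0.3,-0.01],0],
    [0,[0.84,0.3,-0.01],0],
    [0,[0.84,0.3,-0.01],0],
    [0,[0.84,0.3,-0.01],0],
    [0,[0.84,0.3,-0.01],0],
    [0,[0.84,0.3,-0.01],0],
    [0,[0.84,0.3,-0.01],0]
  ]
}}

```text
time_s: 15.43
eef_pos: [1.0052, 0.0118, 0.5401]
eef_rot: [0.055, 0.945, 0.171, 0.274]
wrist_force: [-0.2, -0.4, -0.4]
grip_width: 0.094
grip_force: 0.0
```

>>> {"api": "jog_arm", "payload": {
  "plan": [
    [0,[0.84,0.3,0],0],
    [0,[0.84,0.3,0],0],
    [0,[0.84,0.3,0],0],
    [0,[0.84,0.3,0],0],
    [0,[0.84,0.3,0],0],
    [0,[0.84,0.3,0],0],
    [0,[0.84,0.3,0],0],
    [0,[0.84,0.3,0],0]
  ]
}}

```text
time_s: 16.1
eef_pos: [1.0118, 0.0126, 0.5471]
eef_rot: [0.058, 0.94, 0.171, 0.288]
wrist_force: [-0.1, -0.1, -0.1]
grip_width: 0.094
grip_force: 0.0
```

```bash
cat >> h.py <<'E'
def plan(target,xyaw=None):
    """world TCP target -> tool-axis fractions and z-turn so that tool y is horizontal"""
    p,R,s=tool(); d=R.T@(np.array(target)-p)
    y=np.cross([0,0,1],R[:,2]); y/=-np.linalg.norm(y)   # horizontal, want tool y along it
    l=R.T@y; turn=np.arctan2(-l[0],l[1])
    print('t',s['time_s'],'p',p.round(4),'dist',np.linalg.norm(d).round(3),'frac',(d/.25).round(3),'turn',(turn/2/np.pi).round(4),'z',R[:,2].round(3),'y',R[:,1].round(3))
E
python3 - <<'E'
from h import *
p,R,s=tool();print(p,R.round(3),s['q']);plan([0.46,-0.21,0.17])
# handle geometry
c,sn=np.cos(-.09),np.sin(-.09);Rc=np.array([[c,-sn,0],[sn,c,0],[0,0,1]])
o=np.array([.6727,-.2094,.0])-Rc@[.02,.02,0];print('carrier',o,'grip',o+Rc@[-.118,0,.042],'az',np.degrees(np.arctan2(R[1,2],R[0,2])))
E
```

```text
[1.01177517 0.01259665 0.54711771] [[ 0.775  0.288  0.562]
 [ 0.354 -0.935 -0.01 ]
 [ 0.523  0.207 -0.827]] [-0.11540881  0.87306972  0.12754013  0.05494105  1.54628525  1.11162133]
t 16.1 p [1.0118 0.0126 0.5471] dist 0.704 frac [-2.815 -0.115  0.016] turn 0.06 z [ 0.562 -0.01  -0.827] y [ 0.288 -0.935  0.207]
carrier [ 0.65098337 -0.22752148  0.        ] grip [ 0.53346095 -0.21691581  0.042     ] az -1.0080802580878772
```

Tilt is now 34°, which clears the guard. I go to the handle, turning so that the jaws are level.

>>> {"api": "jog_arm", "payload": {
  "plan": [
    [0,[-0.12,0.06,0],0.0075],
    [0,[-0.25,0.12,0],0.015],
    [0,[-0.38,0.18,0],0.0225],
    [0,[-0.51,0.25,-0.01],0.03],
    [0,[-0.64,0.31,-0.01],0.0375],
    [0,[-0.77,0.37,-0.02],0.045],
    [0,[-0.9,0.44,-0.02],0.053],
    [0,[-0.99,0.48,-0.02],0.06]
  ]
}}

```text
time_s: 16.77
eef_pos: [0.8495, -0.1899, 0.4456]
eef_rot: [0.003, 0.956, -0.011, 0.294]
wrist_force: [0.3, -1.0, -0.4]
grip_width: 0.0941
grip_force: 0.0
```

```bash
python3 - <<'E'
from h import *
plan([0.46,-0.217,0.17])
p,R,s=tool();print(s['q'],R.round(3))
E
```

```text
t 16.7667 p [ 0.8495 -0.1899  0.4456] dist 0.478 frac [-1.906  0.144  0.039] turn -0.0003 z [ 0.561 -0.011 -0.828] y [-0.022 -1.    -0.001]
[-0.42710667  0.30305797  1.11862989  0.24332674  1.173621    1.1343774 ] [[ 0.827 -0.022  0.561]
 [-0.019 -1.    -0.011]
 [ 0.561 -0.001 -0.828]]
```

>>> {"api": "jog_arm", "payload": {
  "plan": [
    [0,[-0.12,0.01,0],0],
    [0,[-0.24,0.02,0],0],
    [0,[-0.36,0.03,0],0],
    [0,[-0.48,0.04,0],0],
    [0,[-0.6,0.05,0.01],0],
    [0,[-0.72,0.06,0.01],0],
    [0,[-0.84,0.07,0.02],0],
    [0,[-0.95,0.07,0.02],0]
  ]
}}

```text
time_s: 17.43
eef_pos: [0.6561, -0.2014, 0.3077]
eef_rot: [0.003, 0.956, -0.009, 0.294]
wrist_force: [-0.5, 0.2, 0.5]
grip_width: 0.0941
grip_force: 0.0
```

>>> {"api": "jog_arm", "payload": {
  "plan": [
    [0,[-0.12,0.01,0],0],
    [0,[-0.24,0.02,0],0],
    [0,[-0.36,0.03,0],0],
    [0,[-0.48,0.04,0],0],
    [0,[-0.6,0.05,0.01],0],
    [0,[-0.72,0.06,0.01],0],
    [0,[-0.84,0.07,0.02],0],
    [0,[-0.95,0.07,0.02],0]
  ]
}}

```text
time_s: 18.1
eef_pos: [0.4626, -0.2153, 0.1704]
eef_rot: [0.003, 0.956, -0.008, 0.294]
wrist_force: [-0.5, -0.3, -0.2]
grip_width: 0.0943
grip_force: 0.0
```

```bash
python3 - <<'E'
from h import *
plan([0.540,-0.217,0.033])
p,R,s=tool()
w=snap('wrist','w1.png');M=np.array(w['mount'])
# predicted pixel of grip and handle top
for X in([.5335,-.217,.042],[.517,-.2155,.0604]):
    c=np.linalg.inv(M)@np.r_[R.T@(np.array(X)-p),1];u=np.array(w['K'])@c[:3];print(u[:2]/u[2])
E
```

```text
t 18.1 p [ 0.4626 -0.2153  0.1704] dist 0.158 frac [-0.053  0.001  0.629] turn 0.0001 z [ 0.562 -0.01  -0.827] y [-0.018 -1.     0.   ]
[316.12461832 232.38844594]
[314.71974536 242.90682115]
```

View pics/w1.png

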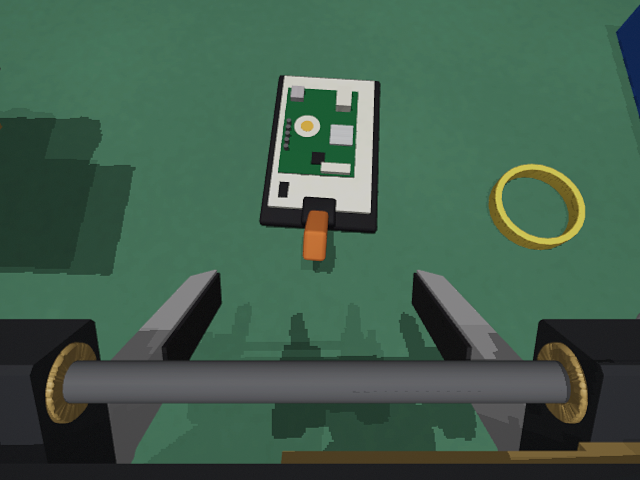

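The wrist view shows the handle at (316,236), matching the predicted (316,232) and midway between the fingers. I advance and close.

>>> {"api": "jog_arm", "payload": {
  "plan": [
    [0,[0,0,0.11],0],
    [0,[-0.01,0,0.22],0],
    [0,[-0.02,0,0.32],0],
    [0,[-0.03,0,0.42],0],
    [0,[-0.04,0,0.51],0],
    [0,[-0.05,0,0.58],0],
    [0,[-0.05,0,0.62],0],
    [0,[-0.05,0,0.63],0]
  ]
}}

```text
time_s: 18.82
eef_pos: [0.5421, -0.216, 0.0326]
eef_rot: [0.002, 0.956, -0.008, 0.293]
wrist_force: [-0.1, 0.1, 0.3]
grip_width: 0.0944
grip_force: 0.0
```

>>> {"api": "jog_arm", "payload": {
  "plan": [
    [0.3,[0,0,0],0],
    [0.6,[0,0,0],0],
    [1,[0,0,0],0],
    [1,[0,0,0],0],
    [1,[0,0,0],0],
    [1,[0,0,0],0],
    [1,[0,0,0],0],
    [1,[0,0,0],0]
  ]
}}

```text
time_s: 19.48
eef_pos: [0.542, -0.2169, 0.0343]
eef_rot: [0.003, 0.956, -0.009, 0.294]
wrist_force: [0.1, 0.5, -0.9]
grip_width: 0.0438
grip_force: 0.0
```

```bash
python3 - <<'E'
from h import *
import pickle
plan([0.540,-0.217,0.033]);p,R,s=tool();print(s['wrist_force'],s['wrist_torque'])
w=snap('wrist','w2.png');a=snap('scene','s2.png');b=snap('side','d2.png');pickle.dump((a,b),open('s2.pkl','wb'))
cr=lambda s,u0,v0,w,h,k:cv2.resize(cv2.cvtColor(s['color'][v0:v0+h,u0:u0+w],cv2.COLOR_RGB2BGR),None,fx=k,fy=k,interpolation=cv2.INTER_CUBIC)
cv2.imwrite('pics/c3.png',np.hstack([cr(a,165,215,130,110,3),cr(b,280,290,130,110,3)]))
E
```

```text
t 19.4833 p [ 0.542  -0.2169  0.0343] dist 0.002 frac [-0.01   0.001 -0.   ] turn 0.0 z [ 0.562 -0.01  -0.827] y [-0.018 -1.     0.   ]
[ 0.07128136  0.47412336 -0.87012316] [0.05011322 0.23505044 0.0374593 ]
```

View pics/c3.png

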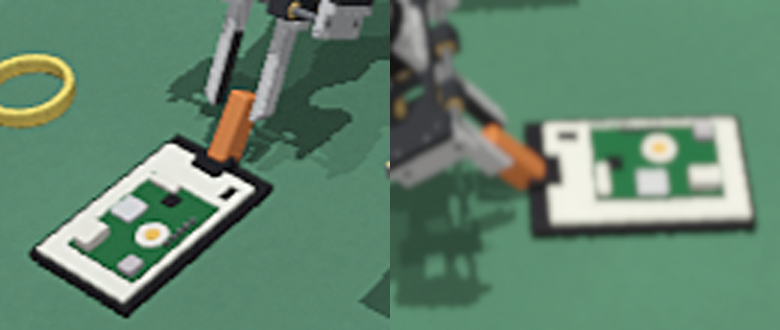

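The fingers straddle the handle and are still closing (44 mm). I let them close fully.

>>> {"api": "jog_arm", "payload": {
  "plan": [
    [1,[0,0,0],0],
    [1,[0,0,0],0],
    [1,[0,0,0],0],
    [1,[0,0,0],0],
    [1,[0,0,0],0],
    [1,[0,0,0],0],
    [1,[0,0,0],0],
    [1,[0,0,0],0]
  ]
}}

```text
time_s: 20.3
eef_pos: [0.5419, -0.2166, 0.034]
eef_rot: [0.002, 0.956, -0.008, 0.294]
wrist_force: [-2.4, 2.1, 1.7]
grip_width: 0.02
grip_force: 29.7
```

```bash
cat >> h.py <<'E'
def pad(s,uv,h=9):
    hsv=cv2.cvtColor(np.array(s['color']),cv2.COLOR_RGB2HSV);H,S,V=[hsv[...,i].astype(int) for i in range(3)]
    u,v=map(int,uv);m=np.zeros(H.shape,bool);m[v-h:v+h+1,u-h:u+h+1]=1;m&=(H>10)&(H<32)&(S>60)&(V>120)
    y,x=np.nonzero(m);w=S[y,x];return (m.sum(),np.array([(x*w).sum(),(y*w).sum()])/max(w.sum(),1))
E
python3 - <<'E'
from h import *
import pickle
p,R,s=tool();print(p,s['wrist_force'],s['grip_width'],s['grip_force'])
a=snap('scene','s3.png');b=snap('side','d3.png')
n,c=pad(a,(215.5,292.8));m,d=pad(b,(369.4,338.8));print(n,c,m,d,tri(a,c,b,d)[0],ray(a,*c,.016),ray(b,*d,.016))
E
```

```text
[ 0.54192704 -0.21659969  0.03402546] [-2.41139123  2.0546846   1.66839828] 0.020015942784509043 29.667017347683213
17 [215.19257868 292.5406294 ] 13 [369.27226463 338.97540288] [ 0.67245557 -0.20981509  0.01729207] [ 0.67268311 -0.21117254  0.016     ] [ 0.67201043 -0.20820351  0.016     ]
```

>>> {"api": "jog_arm", "payload": {
  "plan": [
    [1,[-0.002,-0.03,-0.001],0],
    [1,[-0.005,-0.08,-0.003],0],
    [1,[-0.008,-0.14,-0.005],0],
    [1,[-0.012,-0.21,-0.007],0],
    [1,[-0.016,-0.28,-0.01],0],
    [1,[-0.02,-0.35,-0.012],0],
    [1,[-0.022,-0.4,-0.014],0],
    [1,[-0.025,-0.44,-0.016],0]
  ]
}}

```text
time_s: 21.07
eef_pos: [0.5365, -0.1054, 0.0342]
eef_rot: [0.003, 0.956, -0.008, 0.295]
wrist_force: [0.5, -4.1, -2.3]
grip_width: 0.0207
grip_force: 30.1
```

>>> {"api": "jog_arm", "payload": {
  "plan": [
    [1,[-0.002,-0.03,-0.001],0],
    [1,[-0.005,-0.08,-0.003],0],
    [1,[-0.008,-0.14,-0.005],0],
    [1,[-0.012,-0.21,-0.007],0],
    [1,[-0.016,-0.28,-0.01],0],
    [1,[-0.02,-0.35,-0.012],0],
    [1,[-0.022,-0.4,-0.014],0],
    [1,[-0.025,-0.44,-0.016],0]
  ]
}}

```text
time_s: 21.73
eef_pos: [0.5311, 0.0046, 0.0341]
eef_rot: [0.003, 0.956, -0.008, 0.295]
wrist_force: [-0.3, -4.1, -0.2]
grip_width: 0.0204
grip_force: 30.1
```

```bash
python3 - <<'E'
from h import *
plan([0.5419-.0141,-0.2166+.311,0.034]);p,R,s=tool();print(s['wrist_force'],s['grip_width'],s['q'])
a=snap('scene','s4.png');b=snap('side','d4.png')
g=np.array([.6724,-.2097,.016])+p-[.5419,-.2166,.034];g[2]=.016
for k in(a,b):
    n,c=pad(k,proj(k,g));print(proj(k,g),n,c,ray(k,*c,.016))
cr=lambda s,u0,v0,w,h,k:cv2.resize(cv2.cvtColor(s['color'][v0:v0+h,u0:u0+w],cv2.COLOR_RGB2BGR),None,fx=k,fy=k,interpolation=cv2.INTER_CUBIC)
cv2.imwrite('pics/c4.png',np.hstack([cr(a,210,195,200,180,2),cr(b,250,170,200,180,2)]))
E
```

```text
t 21.7333 p [0.5311 0.0046 0.0341] dist 0.09 frac [-0.016 -0.359 -0.011] turn 0.0001 z [ 0.563 -0.01  -0.826] y [-0.017 -1.     0.   ]
[-0.27967155 -4.14953891 -0.21453343] 0.02038286164512175 [-0.29476647 -0.13583072  2.38410519  0.46882751  0.3480141   0.89506898]
[288.9142438  322.84858992] 18 [287.91842773 322.33601014] [0.66149781 0.00847504 0.016     ]
[350.42923939 278.98973763] 11 [349.67484009 277.90085288] [0.66026275 0.01603908 0.016     ]
```

View pics/c4.png

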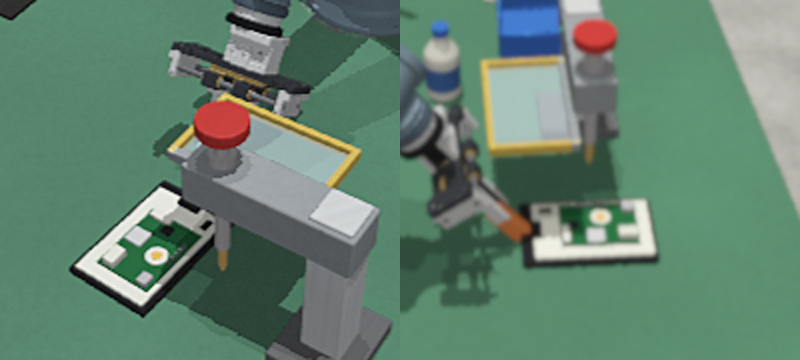

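The crop shows the carrier gripped and about 9 cm short of the pin, with the gold pad at (288,322) in scene pixels and (350,278) in side pixels. The two views disagree by several mm, so I check that the tray is flat.

```bash
python3 - <<'E'
from h import *
import pickle
def corners(s,r):
    hsv=cv2.cvtColor(np.array(s['color']),cv2.COLOR_RGB2HSV);S,V=[hsv[...,i].astype(int) for i in(1,2)]
    m=np.zeros(S.shape,np.uint8);u0,v0,u1,v1=r;m[v0:v1,u0:u1]=((S<60)&(V>140))[v0:v1,u0:u1]
    n,l,st,c=cv2.connectedComponentsWithStats(m);i=1+np.argmax(st[1:,4])
    h=cv2.convexHull(np.argwhere(l==i)[:,::-1].astype(np.int32));return cv2.approxPolyDP(h,4,True)[:,0]
class D(dict):pass
a,b=pickle.load(open('s.pkl','rb'));
for n,(ra,rb) in {'1':((165,240,270,330),(320,320,410,375)),'4':((235,285,318,355),(312,265,385,305))}.items():
    A,B=dict(a),dict(b);A['color']=cv2.imread(f'pics/s{n}.png')[...,::-1].copy();B['color']=cv2.imread(f'pics/d{n}.png')[...,::-1].copy()
    ca,cb=corners(A,ra),corners(B,rb);
    print(n,ca.tolist(),cb.tolist())
    for p in ca:
        X=ray(A,*p,.0145);q=min(cb,key=lambda q:np.linalg.norm(ray(B,*q,.0145)-X))
        T,e,_=tri(A,p,B,q);print(T.round(4),abs(e).max().round(2))
E
```

```text
1 [[249, 277], [206, 315], [177, 297], [220, 263]] [[400, 361], [334, 364], [331, 331], [393, 328]]
[ 0.5788 -0.1695  0.0156] 0.44
[ 0.743  -0.1809  0.0151] 0.88
[ 0.735  -0.2868  0.0155] 0.2
[ 0.5714 -0.2737  0.0133] 0.86
4 [[316, 304], [281, 347], [248, 328], [289, 289]] [[377, 296], [318, 299], [317, 274], [373, 269]]
[0.5718 0.0387 0.0185] 1.2
[0.7338 0.0386 0.0191] 0.7
[ 0.7243 -0.0643  0.0163] 0.8
[ 0.5608 -0.0524  0.0145] 0.55
```

>>> {"api": "jog_arm", "payload": {
  "plan": [
    [1,[-0.001,-0.02,0],0],
    [1,[-0.003,-0.06,-0.002],0],
    [1,[-0.005,-0.12,-0.003],0],
    [1,[-0.008,-0.18,-0.005],0],
    [1,[-0.011,-0.24,-0.007],0],
    [1,[-0.014,-0.3,-0.009],0],
    [1,[-0.016,-0.34,-0.01],0],
    [1,[-0.017,-0.358,-0.01],0]
  ]
}}

```text
time_s: 22.5
eef_pos: [0.5281, 0.0935, 0.034]
eef_rot: [0.003, 0.956, -0.008, 0.294]
wrist_force: [0.4, -5.9, 2.4]
grip_width: 0.0206
grip_force: 30.0
```

```bash
python3 - <<'E'
from h import *
p,R,s=tool();print(p,s['wrist_force'],s['grip_width'],s['q'])
a=snap('scene','s5.png');b=snap('side','d5.png')
g=np.array([.6583,.1013,.016])
for k in(a,b):
    n,c=pad(k,proj(k,g),7);print(proj(k,g),n,c,ray(k,*c,.016))
cr=lambda s,u0,v0,w,h,k:cv2.resize(cv2.cvtColor(s['color'][v0:v0+h,u0:u0+w],cv2.COLOR_RGB2BGR),None,fx=k,fy=k,interpolation=cv2.INTER_CUBIC)
cv2.imwrite('pics/c5.png',np.hstack([cr(a,290,305,64,60,6),cr(b,310,225,64,60,6)]))
E
```

```text
[0.52814569 0.09345253 0.0339657 ] [ 0.3886566  -5.91233484  2.38619952] 0.020599372990278066 [-0.04530959 -0.107533    2.35964673  0.05431866  0.29221483  1.49492042]
[321.13230683 336.50541691] 23 [319.82900177 335.58328411] [0.65745418 0.09717936 0.016     ]
[343.98565123 257.48811963] 19 [344.00178359 257.19976219] [0.65855406 0.10251096 0.016     ]
```

View pics/c5.png

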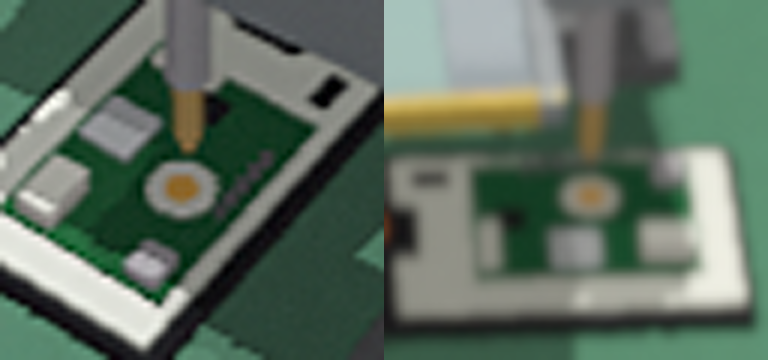

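The crop shows the pin tip just above the pad in both views: scene tip (321.1,329.9) and gold (319.9,335.8), side tip (344.3,250.8) and gold (343.9,257.3). I triangulate both points to find what correction remains.

```bash
python3 - <<'E'
from h import *
import pickle
a,b=pickle.load(open('s.pkl','rb'))
A,B=dict(a),dict(b);A['color']=cv2.imread('pics/s5.png')[...,::-1].copy();B['color']=cv2.imread('pics/d5.png')[...,::-1].copy()
print('pin',tri(a,(321.1,329.9),b,(344.3,250.8))[0]);print('pad',tri(a,(319.85,335.7),b,(343.95,257.25))[0])
# pin shaft brass axis and white-disc ellipse, subpixel
for s,(u,v),(pu,pv) in((A,(319.9,335.7),(321.2,327)),(B,(344,257.3),(344.3,248))):
    im=s['color'];hsv=cv2.cvtColor(im,cv2.COLOR_RGB2HSV);H,S,V=[hsv[...,i].astype(int) for i in range(3)]
    m=np.zeros(H.shape,np.uint8);u_,v_=int(round(u)),int(round(v));m[v_-8:v_+9,u_-8:u_+9]=1
    green=(H>60)&(H<95)&(S>90);disc=(m>0)&~green&((V>130))
    n,l,st,c=cv2.connectedComponentsWithStats(disc.astype(np.uint8));i=l[v_,u_];print('disc',c[i],st[i],ray(s,*c[i],.016))
    pu,pv=int(pu),int(pv)
    for r in range(pv-3,pv+6):
        row=im[r,pu-6:pu+8].astype(int);w=np.clip(row[:,0]-row[:,1]-8,0,None);print(r,(w*np.arange(pu-6,pu+8)).sum()/max(w.sum(),1),w.sum(),end=' | ')
    print()
E
```

```text
pin [0.65888312 0.10224768 0.0417097 ]
pad [0.65844283 0.09891371 0.01857972]
disc [319.75362319 335.94202899] [315 332  10   9  69] [0.65849474 0.09758598 0.016     ]
324 321.03076923076924 65 | 325 321.01724137931035 58 | 326 320.7586206896552 58 | 327 320.86567164179104 67 | 328 320.94736842105266 38 | 329 320.8780487804878 41 | 330 0.0 0 | 331 0.0 0 | 332 0.0 0 | 
disc [343.88 257.44] [341 256   7   4  25] [0.65802502 0.10154347 0.016     ]
245 344.1081081081081 37 | 246 344.0857142857143 35 | 247 344.02941176470586 34 | 248 344.0 32 | 249 343.96 25 | 250 343.7 10 | 251 0.0 0 | 252 0.0 0 | 253 0.0 0 |
```

```bash
python3 - <<'E'
from h import *
import pickle
from scipy.optimize import fsolve
a,b=pickle.load(open('s.pkl','rb'))
f=lambda us,ub,z:fsolve(lambda x:[proj(a,[*x,z])[0]-us,proj(b,[*x,z])[0]-ub],[.66,.1])
print(f(320.9,344.0,.042),f(319.8,343.92,.016),f(319.8,343.92,.018))
E
```

```text
[0.65720152 0.10010726] [0.65738283 0.09705641] [0.65730478 0.09702097]
```

>>> {"api": "jog_arm", "payload": {
  "plan": [
    [1,[0,-0.003,0],0],
    [1,[0,-0.006,0],0],
    [1,[0,-0.009,0],0],
    [1,[0,-0.012,0],0],
    [1,[0,-0.012,0],0],
    [1,[0,-0.012,0],0],
    [1,[0,-0.012,0],0],
    [1,[0,-0.012,0],0]
  ]
}}

```text
time_s: 23.27
eef_pos: [0.5283, 0.0951, 0.0338]
eef_rot: [0.003, 0.956, -0.009, 0.294]
wrist_force: [-1.0, -5.5, 4.1]
grip_width: 0.0207
grip_force: 29.7
```

```bash
cat > m.py <<'E'
from h import *
from scipy.optimize import fsolve
p,R,s=tool();print(s['time_s'],p,s['wrist_force'],s['grip_width'])
a=optics.snapshot('scene');b=optics.snapshot('side')
def disc(s,uv):
    n,c=pad(s,uv,6);hsv=cv2.cvtColor(np.array(s['color']),cv2.COLOR_RGB2HSV);H,S,V=[hsv[...,i].astype(int) for i in range(3)]
    m=np.zeros(H.shape,bool);u,v=map(int,np.round(c));m[v-7:v+8,u-8:u+9]=1
    l=cv2.connectedComponents((m&~((H>60)&(H<95)&(S>90))&(V>130)).astype(np.uint8))[1];yx=np.argwhere(l==l[v,u]);d=yx.mean(0)[::-1]
    return c,d,len(yx)
A=disc(a,(320.8,336));B=disc(b,(344,257));print(A,B)
f=lambda us,ub,z:fsolve(lambda x:[proj(a,[*x,z])[0]-us,proj(b,[*x,z])[0]-ub],[.66,.1])
print('pad-pin gold',f(A[0][0],B[0][0],.016)-[.6572,.1001],'disc',f(A[1][0],B[1][0],.016)-[.6572,.1001],'tri',tri(a,A[0],b,B[0])[0]-[.6589,.1022,0])
E
python3 m.py
```

```text
23.2667 [0.52827287 0.09505184 0.03383309] [-0.95828846 -5.46341472  4.08374956] 0.020711148552721447
(array([320.72119403, 336.36238806]), array([320.63636364, 336.5       ]), 66) (array([343.87281495, 257.02411091]), array([343.93333333, 257.06666667]), 30)
pad-pin gold [ 0.00050929 -0.00028972] disc [ 0.00066608 -0.00043273] tri [-0.00038785 -0.00101499  0.01745015]
```

>>> {"api": "jog_arm", "payload": {
  "plan": [
    [0.7,[0,0,0],0],
    [0.6,[0,0,0],0],
    [0.5,[0,0,0],0],
    [0.4,[0,0,0],0],
    [0.3,[0,0,0],0],
    [0.3,[0,0,0],0],
    [0.3,[0,0,0],0],
    [0.3,[0,0,0],0]
  ]
}}

```text
time_s: 24.03
eef_pos: [0.5277, 0.0961, 0.0334]
eef_rot: [0.003, 0.956, -0.008, 0.294]
wrist_force: [-1.0, 0.4, -0.1]
grip_width: 0.0654
grip_force: 0.0
```

```bash
python3 m.py; python3 - <<'E'
from h import *
plan([.5283-.14,.095,.034+.206])
E
```

```text
24.0333 [0.52774295 0.09607452 0.03336912] [-0.95016853  0.44682305 -0.06783622] 0.06539033338710197
(array([320.68760807, 336.2962536 ]), array([320.67692308, 336.44615385]), 65) (array([343.91881687, 257.10383889]), array([343.93333333, 257.06666667]), 30)
pad-pin gold [ 0.00064467 -0.00030306] disc [ 0.00068734 -0.00030753] tri [-0.00038718 -0.00124877  0.01742862]
t 24.1333 p [0.5278 0.0961 0.0334] dist 0.249 frac [ 0.003  0.014 -0.997] turn -0.0 z [ 0.562 -0.01  -0.827] y [-0.018 -1.    -0.   ]
```

>>> {"api": "jog_arm", "payload": {
  "plan": [
    [0.3,[0,0,-0.04],0],
    [0.3,[0,0,-0.1],0],
    [0.3,[0,0,-0.18],0],
    [0.3,[0,0,-0.27],0],
    [0.3,[0,0,-0.36],0],
    [0.3,[0,0,-0.45],0],
    [0.3,[0,0,-0.52],0],
    [0.3,[0,0,-0.56],0]
  ]
}}

```text
time_s: 24.8
eef_pos: [0.4492, 0.0975, 0.1515]
eef_rot: [0.003, 0.955, -0.008, 0.296]
wrist_force: [0.5, 0.3, -0.5]
grip_width: 0.0656
grip_force: 0.0
```

```bash
python3 m.py;python3 - <<'E'
from h import *
plan([.45,.0,.36]);p,R,s=tool();print(s['q'],R.round(3))
E
```

```text
24.8 [0.44920052 0.09749101 0.15147154] [ 0.52445423  0.31042588 -0.54802841] 0.06560335884102943
(array([320.68722975, 336.29749207]), array([320.67692308, 336.44615385]), 65) (array([343.918125, 257.10375 ]), array([344., 257.]), 27)
pad-pin gold [ 0.00064217 -0.00030558] disc [ 0.00090906 -0.00017659] tri [-0.00038737 -0.00124762  0.01742657]
t 24.9 p [0.4499 0.0975 0.1516] dist 0.23 frac [ 0.478  0.39  -0.683] turn 0.0 z [ 0.566 -0.01  -0.824] y [-0.017 -1.     0.   ]
[-0.04366564 -0.6627527   2.48625363  0.02251201  0.71632215  1.53215727] [[ 0.824 -0.017  0.566]
 [-0.014 -1.    -0.01 ]
 [ 0.566  0.    -0.824]]
```

>>> {"api": "jog_arm", "payload": {
  "plan": [
    [0.4,[0.04,0,-0.06],0],
    [0.5,[0.1,0,-0.14],0],
    [0.6,[0.16,0,-0.24],0],
    [0.8,[0.23,0,-0.34],0],
    [1,[0.3,0,-0.44],0],
    [1,[0.37,0,-0.54],0],
    [1,[0.43,0,-0.62],0],
    [1,[0.46,0,-0.66],0]
  ]
}}

```text
time_s: 25.57
eef_pos: [0.4528, 0.0973, 0.3536]
eef_rot: [0.003, 0.955, -0.009, 0.296]
wrist_force: [-0.1, -0.1, -0.1]
grip_width: 0.0157
grip_force: 0.0
```

```bash
python3 - <<'E'
from h import *
plan([.660,.101,.32]);p,R,s=tool();print(s['q'],s['grip_width'])
E
```

```text
t 25.5667 p [0.4528 0.0973 0.3536] dist 0.21 frac [ 0.607 -0.03   0.579] turn -0.0 z [ 0.565 -0.01  -0.825] y [-0.018 -1.    -0.   ]
[-0.04382832 -0.77254025  2.18162209  0.01623154  1.13197941  1.54245968] 0.015650118574524568
```

>>> {"api": "jog_arm", "payload": {
  "plan": [
    [1,[0.06,0,0.04],0],
    [1,[0.15,-0.01,0.11],0],
    [1,[0.25,-0.01,0.19],0],
    [1,[0.35,-0.02,0.28],0],
    [1,[0.44,-0.02,0.38],0],
    [1,[0.53,-0.03,0.48],0],
    [1,[0.59,-0.03,0.55],0],
    [1,[0.61,-0.03,0.58],0]
  ]
}}

```text
time_s: 26.23
eef_pos: [0.6605, 0.1008, 0.3112]
eef_rot: [0.003, 0.957, -0.009, 0.291]
wrist_force: [-1.0, -0.3, -0.6]
grip_width: 0.0004
grip_force: 0.0
```

```bash
python3 - <<'E'
from h import *
plan([.660,.101,.281]);p,R,s=tool();print(s['q'],s['grip_width'],s['wrist_force'])
a=snap('scene','s6.png');b=snap('side','d6.png')
cr=lambda s,u0,v0,w,h,k:cv2.resize(cv2.cvtColor(s['color'][v0:v0+h,u0:u0+w],cv2.COLOR_RGB2BGR),None,fx=k,fy=k,interpolation=cv2.INTER_CUBIC)
cv2.imwrite('pics/c6.png',np.hstack([cr(a,270,190,130,150,3),cr(b,280,120,130,150,3)]))
E
```

```text
t 26.2333 p [0.6605 0.1008 0.3112] dist 0.03 frac [-0.069 -0.001  0.099] turn -0.0 z [ 0.557 -0.01  -0.831] y [-0.018 -1.    -0.   ]
[-1.77559113e-02 -1.57997628e-01  1.83917041e+00 -2.99141620e-04
  8.69756237e-01  1.57134921e+00] 0.00035054432294984216 [-0.98241767 -0.26952351 -0.62812113]
```

View pics/c6.png

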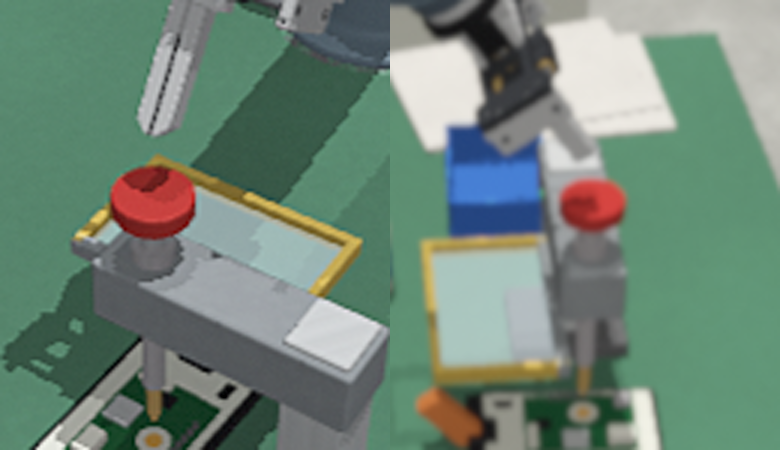

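The crop shows the closed fingertips directly above the knob, with the pin over the gold pad and the carrier undisturbed. I press in stages.

>>> {"api": "jog_arm", "payload": {
  "plan": [
    [1,[-0.011,0,0.017],0],
    [1,[-0.022,0,0.033],0],
    [1,[-0.036,0,0.053],0],
    [1,[-0.05,0,0.073],0],
    [1,[-0.06,0,0.09],0],
    [1,[-0.07,0,0.105],0],
    [1,[-0.08,0,0.118],0],
    [1,[-0.08,0,0.118],0]
  ]
}}

```text
time_s: 27.0
eef_pos: [0.6586, 0.1012, 0.2791]
eef_rot: [0.003, 0.956, -0.008, 0.293]
wrist_force: [-0.2, 0.7, -0.3]
grip_width: 0.0005
grip_force: 0.0
```

```bash
python3 m.py
```

```text
27.0 [0.65864086 0.10118588 0.27908818] [-0.15091455  0.67531311 -0.3270436 ] 0.00047214604855482667
(array([320.69013272, 336.29717253]), array([320.56716418, 336.47761194]), 67) (array([343.92083597, 257.09879671]), array([343.93333333, 257.06666667]), 30)
pad-pin gold [ 0.0006527 -0.0002913] disc [ 0.00062979 -0.00064638] tri [-0.0003801  -0.00123812  0.01743857]
```

>>> {"api": "jog_arm", "payload": {
  "plan": [
    [1,[-0.005,0,0.007],0],
    [1,[-0.01,0,0.015],0],
    [1,[-0.015,0,0.022],0],
    [1,[-0.02,0,0.03],0],
    [1,[-0.023,0,0.034],0],
    [1,[-0.023,0,0.034],0],
    [1,[-0.023,0,0.034],0],
    [1,[-0.023,0,0.034],0]
  ]
}}

```text
time_s: 27.77
eef_pos: [0.6593, 0.1012, 0.2704]
eef_rot: [0.003, 0.956, -0.008, 0.294]
wrist_force: [0.3, -0.1, -0.2]
grip_width: 0.0004
grip_force: 0.0
```

```bash
python3 - <<'E'
from h import *
p,R,s=tool();print(p,s['wrist_force'],s['wrist_torque'])
a=snap('scene','s7.png');b=snap('side','d7.png')
cr=lambda s,u0,v0,w,h,k:cv2.resize(cv2.cvtColor(s['color'][v0:v0+h,u0:u0+w],cv2.COLOR_RGB2BGR),None,fx=k,fy=k,interpolation=cv2.INTER_CUBIC)
cv2.imwrite('pics/c7.png',np.hstack([cr(a,270,200,120,150,4)[:600],cr(b,310,160,70,150,4)[:600]]))
E
```

```text
[0.65934885 0.10119574 0.27036552] [ 0.2558705  -0.08638487 -0.17712722] [0.03543435 0.2433147  0.01579324]
```

View pics/c7.png

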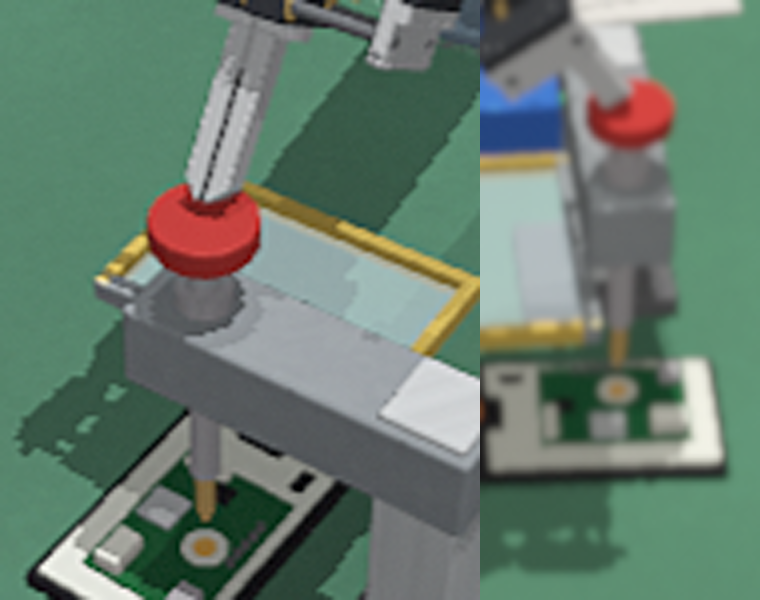

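The crop shows the pin still up (tip at 321,330 in scene), with the fingertips only at the knob's top. I triangulate the fingertip before pressing on.

```bash
python3 - <<'E'
from h import *
import pickle
a,b=pickle.load(open('s.pkl','rb'))
print(tri(a,(322.5,248.8),b,(345.5,186)))
p,R,s=tool()
for X in(p,p+.008*R[:,2],p+.008*R[:,2]-.008*R[:,0],p+.008*R[:,2]+.008*R[:,0]):print(X.round(4),proj(a,X).round(1),proj(b,X).round(1))
for n in('1','7'):
  im=cv2.imread(f'pics/s{n}.png')[...,::-1];hsv=cv2.cvtColor(im.copy(),cv2.COLOR_RGB2HSV);H,S,V=[hsv[...,i].astype(int) for i in range(3)]
  m=((H<6)|(H>174))&(S>150)&(V>50);m[:240]=0;m[285:]=0;m[:,:300]=0;m[:,345:]=0;y,x=np.nonzero(m);print(n,x.min(),x.max(),y.min(),y.max())
  g=im[:,321].astype(int);print([ (v,(g[v,0]-g[v,1]).item()) for v in range(318,338)])
E
```

```text
(array([0.65020352, 0.09794241, 0.28386664]), array([-1.17190559,  0.87317725]), array([-0.71721816, -0.53672473]))
[0.6594 0.1012 0.2704] [320.4 257.5] [347.8 188.5]
[0.6639 0.1011 0.2638] [319.3 261.1] [349.3 190.4]
[0.6572 0.1012 0.2593] [321.  260.9] [346.8 191.9]
[0.6705 0.101  0.2683] [317.6 261.4] [351.9 188.9]
1 307 334 246 269
[(318, 2), (319, -1), (320, 18), (321, 23), (322, 22), (323, 22), (324, 23), (325, 23), (326, 22), (327, 23), (328, 25), (329, 30), (330, -1), (331, -26), (332, -26), (333, -25), (334, -26), (335, -25), (336, -25), (337, -25)]
7 307 334 246 269
[(318, 0), (319, -1), (320, 18), (321, 23), (322, 22), (323, 22), (324, 23), (325, 22), (326, 23), (327, 24), (328, 26), (329, 32), (330, -1), (331, -45), (332, -11), (333, -4), (334, 18), (335, 35), (336, 36), (337, 37)]
```

>>> {"api": "jog_arm", "payload": {
  "plan": [
    [1,[0.013,0,-0.02],0],
    [1,[0.053,0,0.007],0],
    [1,[0.04,0,0.027],0],
    [1,[0.031,0,0.04],0],
    [1,[0.022,0,0.054],0],
    [1,[0.013,0,0.067],0],
    [1,[0.004,0,0.08],0],
    [1,[0.004,0,0.08],0]
  ]
}}

```text
time_s: 28.53
eef_pos: [0.6712, 0.1009, 0.2537]
eef_rot: [0.003, 0.956, -0.008, 0.294]
wrist_force: [1.8, -0.5, 1.8]
grip_width: 0.0004
grip_force: 1.3
```

```bash
cat > k.py <<'E'
from h import *
p,R,s=tool();print(p,s['wrist_force'])
a=optics.snapshot('scene');im=np.array(a['color']);hsv=cv2.cvtColor(im,cv2.COLOR_RGB2HSV);H,S,V=[hsv[...,i].astype(int) for i in range(3)]
m=((H<6)|(H>174))&(S>150)&(V>50);m[:240]=0;m[290:]=0;m[:,:300]=0;m[:,345:]=0;y,x=np.nonzero(m);print('knob bottom row',y.max(),'(269 up)')
g=im[:,321].astype(int);print('pin col',[(v,(g[v,0]-g[v,1]).item()) for v in range(326,340)])
E
python3 k.py
```

```text
[0.67118194 0.10093865 0.25366224] [ 1.81785643 -0.46956408  1.84440169]
knob bottom row 274 (269 up)
pin col [(326, 22), (327, 24), (328, 22), (329, 22), (330, 22), (331, 22), (332, 24), (333, 24), (334, 27), (335, 36), (336, 36), (337, 36), (338, 42), (339, 4)]
```

>>> {"api": "jog_arm", "payload": {
  "plan": [
    [1,[-0.004,0,0.006],0],
    [1,[-0.008,0,0.012],0],
    [1,[-0.012,0,0.018],0],
    [1,[-0.016,0,0.024],0],
    [1,[-0.02,0,0.03],0],
    [1,[-0.02,0,0.03],0],
    [1,[-0.02,0,0.03],0],
    [1,[-0.02,0,0.03],0]
  ]
}}

```text
time_s: 29.25
eef_pos: [0.6715, 0.1009, 0.2453]
eef_rot: [0.003, 0.956, -0.008, 0.294]
wrist_force: [0.8, 0.0, 3.7]
grip_width: 0.0004
grip_force: 1.7
```

```bash
python3 k.py
```

```text
[0.67146248 0.10094097 0.24533377] [0.78372444 0.0412784  3.71585122]
knob bottom row 277 (269 up)
pin col [(326, -1), (327, 20), (328, 22), (329, 23), (330, 22), (331, 22), (332, 22), (333, 22), (334, 21), (335, 20), (336, 25), (337, 35), (338, 41), (339, 4)]
```

>>> {"api": "jog_arm", "payload": {
  "plan": [
    [1,[-0.002,0,0.003],0],
    [1,[-0.004,0,0.006],0],
    [1,[-0.006,0,0.009],0],
    [1,[-0.008,0,0.012],0],
    [1,[-0.009,0,0.014],0],
    [1,[-0.009,0,0.014],0],
    [1,[-0.009,0,0.014],0],
    [1,[-0.009,0,0.014],0]
  ]
}}

```text
time_s: 29.97
eef_pos: [0.6719, 0.101, 0.2426]
eef_rot: [0.003, 0.956, -0.008, 0.295]
wrist_force: [-4.7, -0.7, 8.3]
grip_width: 0.0004
grip_force: 4.4
```

```bash
python3 k.py
```

```text
[0.67187134 0.10097013 0.24260313] [-4.71749723 -0.71317088  8.34072296]
knob bottom row 278 (269 up)
pin col [(326, 0), (327, 7), (328, 22), (329, 22), (330, 22), (331, 23), (332, 23), (333, 21), (334, 20), (335, 21), (336, 17), (337, 31), (338, 41), (339, 4)]
```

Force has stepped from 3.7 to 8.3 N, so the pin is on the pad. I press a bit more firmly, hold, and then lift off.

>>> {"api": "jog_arm", "payload": {
  "plan": [
    [1,[-0.002,0,0.003],0],
    [1,[-0.004,0,0.006],0],
    [1,[-0.005,0,0.008],0],
    [1,[-0.005,0,0.008],0],
    [1,[-0.005,0,0.008],0],
    [1,[-0.005,0,0.008],0],
    [1,[-0.005,0,0.008],0],
    [1,[-0.005,0,0.008],0]
  ]
}}

```text
time_s: 30.68
eef_pos: [0.6722, 0.101, 0.2421]
eef_rot: [0.003, 0.955, -0.008, 0.296]
wrist_force: [-11.1, -1.4, 15.0]
grip_width: 0.0004
grip_force: 7.8
```

```bash
python3 k.py
```

```text
[0.67222207 0.10100342 0.24208734] [-11.06022666  -1.35852371  15.03497349]
knob bottom row 278 (269 up)
pin col [(326, 0), (327, 6), (328, 22), (329, 23), (330, 22), (331, 21), (332, 22), (333, 22), (334, 21), (335, 22), (336, 19), (337, 31), (338, 41), (339, 5)]
```

>>> {"api": "jog_arm", "payload": {
  "plan": [
    [1,[0,0,0],0],
    [1,[0.01,0,-0.015],0],
    [1,[0.025,0,-0.037],0],
    [1,[0.045,0,-0.066],0],
    [1,[0.07,0,-0.1],0],
    [1,[0.1,0,-0.15],0],
    [1,[0.14,0,-0.21],0],
    [1,[0.17,0,-0.25],0]
  ]
}}

```text
time_s: 31.4
eef_pos: [0.6713, 0.1011, 0.3152]
eef_rot: [0.002, 0.956, -0.008, 0.294]
wrist_force: [0.8, 0.9, 0.7]
grip_width: 0.0
grip_force: 0.0
```

>>> {"api": "jog_arm", "payload": {
  "plan": [
    [1,[0.02,0,-0.04],0],
    [1,[0.05,0,-0.1],0],
    [1,[0.08,0,-0.18],0],
    [1,[0.08,0,-0.26],0],
    [1,[0.08,0,-0.33],0],
    [1,[0.08,0,-0.38],0],
    [1,[0.08,0,-0.4],0],
    [1,[0.08,0,-0.4],0]
  ]
}}

```text
time_s: 32.07
eef_pos: [0.6318, 0.1017, 0.4095]
eef_rot: [0.003, 0.956, -0.008, 0.295]
wrist_force: [0.3, -0.6, 0.1]
grip_width: 0.0009
grip_force: 0.0
```

```bash
python3 k.py; python3 m.py; python3 -c "
from h import *
a=snap('scene','s9.png')"
```

```text
[0.63179427 0.10172466 0.40948268] [ 0.2558855  -0.57538398  0.11153043]
knob bottom row 269 (269 up)
pin col [(326, 22), (327, 23), (328, 27), (329, 31), (330, -1), (331, -42), (332, -10), (333, -3), (334, 17), (335, 35), (336, 36), (337, 38), (338, 41), (339, 4)]
32.1167 [0.63179829 0.10167931 0.40798715] [-0.60721656 -0.83474962 -0.4471293 ] 0.0005186650669621498
(array([320.69512547, 336.29708682]), array([320.56716418, 336.47761194]), 67) (array([343.91378225, 257.1063562 ]), array([343.93333333, 257.06666667]), 30)
pad-pin gold [ 0.00063186 -0.00028974] disc [ 0.00062979 -0.00064638] tri [-0.00040212 -0.00123965  0.01741325]
```

View pics/s9.png

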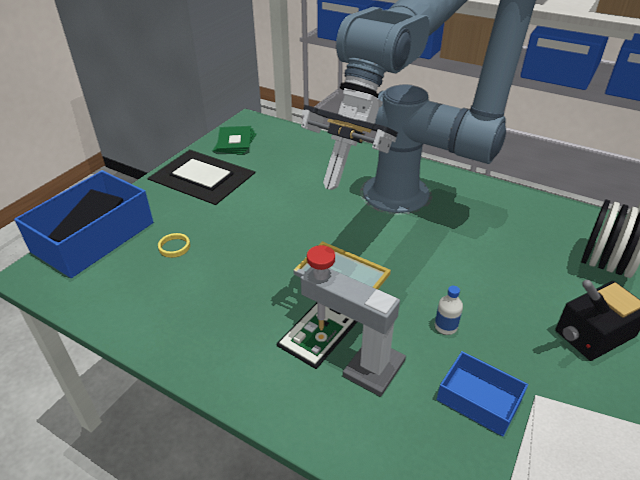

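The pin is back up and the knob has returned (bottom row 269). The pad is centred at (320.7,336.3), the robot is clear of everything, and the tape roll, bottle and bin have not moved.

```bash
python3 -c "
from station import hand_in
print(hand_in())"
```

```text
the job is handed in; nothing more can be done
None
```

The job is handed in at about 32 s: the pad sits within about 1 mm of the pin by camera, the pin bore on it at up to 15 N at the wrist and sprang back up, and the tape roll, bottle and bin were left alone.

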